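Seat the handled top tray on its supply box by feel and shut both catches

ROBOT

A 7-joint arm with a two-finger parallel gripper is mounted at the origin on a cart in front of the work surface, level with it; the furniture and walls round the work are solid. World frame = base frame: x ahead of the robot, y to its left, z up, the work surface at z = 0. Lengths are in m, angles in rad, forces in N, time in s.
With the tool pointing down it reaches from about 0.4 to 0.875 m from the base axis. Payload 19.3 kg.
Tool frame: the origin (TCP) lies at the very end of the fingers, on their centre line; the grasp point (between the pads) lies 19 mm behind it; z points along the fingers, y is the line along which they close (so a half turn about z gives the same grasp; the last joint's range is limited). The gripper opens to 85 mm and grips with 20 to 120 N. Pads are 22 mm wide; open, the fingers measure 114 mm over their backs; the gripper's body (76 mm by 85 mm) begins 54 mm behind the grasp point. The pads swing forward as they close: fully open they stand 13 mm farther back than shut.
Start: joints at [1.214, 0.521, -0.036, 1.599, 0.021, 1.021, -0.113], TCP at [0.177, -0.599, 0.231] pointing down, gripper open.
Joint ranges: [-2.91, 2.91], [-0.3, 2.13], [-1.5, 1.42], [0.17, 2.43], [-1.26, 4.41], [0.16, 1.93], [-2.52, 2.52]. Speed limits (rad/s): [1.89, 1.89, 2.39, 2.39, 3.01, 3.01, 3.01].

INTERFACE

Orientations are given as [roll, pitch, yaw] about the fixed x, y, z axes, in that order (R = Rz(yaw) Ry(pitch) Rx(roll)).
In Python, from workcell import bot, grab_frame, calibration, job gives the robot as it stands.
- The arm moves only by the shell command python3 -m creep 'ROWS' [FORCE]. ROWS is a JSON list that holds a single list of rows (three levels of brackets), with 1 to 5 rows, each of 7 numbers: the finger opening in m, then dx, dy, dz in m, then a rotation vector rx, ry, rz in rad; each row is the pose to reach, as a shift and turn from the pose commanded when the command began, along the tool's axes at that moment; what a row does not reach only later rows make up. A row lasts 1/8 s, in which the tool goes at most 0.0625 m and 0.188 rad, less where a joint would pass 70% of its speed; a pose out of reach is approached as far as the arm can. The fingers move at their own pace and stop on an object; FORCE is the grip in N (left out, the last holds). Time passes only in rows, so rows that do not move let the fingers close. It prints the time, the measured TCP pose, the force, the opening and the grip force at its end. Input that does not fit is refused with a message, and nothing moves.
- bot.observe(): the state, without advancing time (a new reading comes with each control period).
- grab_frame(name): name is "side" or "top"; returns (picture, depth): 384x512x3 uint8, blue, green, red; 384x512 float32, m along the optical axis (not along the pixel's ray), 0 where there is no reading.
- calibration(name): a dict with "vfov" (degrees; the focal length in pixels is half the picture's height over the tangent of half this angle, whatever the lens; pixels are square), "cx", "cy" (the principal point, pixels), "dist_coeffs" ([k1, k2, p1, p2, k3] as OpenCV has them; the pictures are not rectified), "eye" and "attitude" of the camera in the world. Camera axes: x right, y down, z forward; pixel columns grow to the right and rows downward; lengths in m; the calibration is good to about 2 mm. A picture is of the moment at which its call begins. calibration takes no time and is no camera call.
- job.job_done(): hands the job in; it is judged then, once.
The state is a dict: "clock": time; "qpos": joint angles; "qd": joint speeds; "joint_efforts": joint torques, N m; "position": TCP position; "tool_rot": TCP orientation; "force": force on the tool from outside, world axes, zero at the start; "moment": the same for the moment, N m; "grip_width": finger opening in m; "finger_force": force on a finger pad.
Only numpy, scipy, OpenCV 4.12 (cv2) and the standard library are available. Lean on these libraries where they do the work, as an engineer would, in place of code of your own. Each camera call takes 0.05 s, during which the arm holds its last target. There are 200 camera calls.

TASK

Put the supply carrier together so that it is ready to be carried off: lift the top tray by its handle and lower it onto the dark blue bottom box in the desk tray until all four corner lugs have dropped fully into the sockets, then swing both orange end catches up shut over the tray's ledges and let go. It is a close fit and the box does not stand in quite the same spot each time, so feel for it gently and never force or drop the tray. Keep the eraser and the staple box in the tray and leave the rubber stamp and the glue stick alone.

Things in the scene. Friction and masses are not known exactly. Their poses are not given: they have to be found in the camera images.
- desk_tray: charcoal desk tray stuck to the counter, 160 (its x) x 280 (its y) mm, walls 22 to 27 mm high; origin at the centre of its underside, z up. Its large +y compartment holds the bottom box, the other one pens and clips under 35 mm high
- box_place (a point): middle of the large compartment's floor (axes as the desk tray). The bottom box stands here, square to the desk tray, with its middle up to 4 mm off this point in x and in y, differently each time; its true place is not measured. It stands firm on grippy feet
- catch_a (a joint): catch at the +y end of the bottom box. The box: dark blue, open, 116 (x) x 140 (y) x 50 mm high; in each corner, level with the rim, a lighter block with a socket 14.5 mm square, 9 mm deep, centred 45.5 mm (x) and 57.5 mm (y) from its middle. Catch: 0 = shut, upright, lip over the tray's ledge; grows as it leans outward, 0.4 to 0.65 rad at the start
- catch_b (a joint): the same at the -y end. Catches are orange, hinged along x 81 mm from the box's middle and 31 mm above its underside; plate 38 mm wide, top edge 38 mm from the hinge; shut, the outer face is 84 mm from the middle. They stay where left by friction; 1 to 3 N inward near the top shuts one, if the tray is fully down
- top_tray: pale grey tray with a black handle, about 0.3 kg, 116 (its x) x 140 (its y) mm, walls 32 mm high; origin at the centre of its floor's underside, z up. Stands on four lugs; fits the box either way round. Seated, its lugs stand on the socket floors and this origin is 51 mm above box_place; with its lugs on the rim 60 mm. At each end a ledge 44 mm wide sticks out 7 mm, its top 12 mm above the origin
- lug (a point): foot of the lug at the tray's +x +y corner; four square lugs, 13 mm wide, stick down 10 mm, centred 45.5 mm (x) and 57.5 mm (y) from the tray's middle: 0.75 mm of play all round in the sockets
- grip (a point): middle of the tray's handle bar, 70 mm above the tray's origin; the bar runs along the tray's y, 106 mm long, 18 mm wide (x), 16 mm high, on two posts 44 mm either side of the middle; free to grip across its width between the posts; the low walls below it are 27 mm high
- eraser: small grey and white eraser 21x48x12 mm lying loose in one compartment of the tray; origin at the centre of its underside
- staple_box: small white and blue cardboard box of staples 30x46x16 mm lying loose in another compartment of the tray; origin at the centre of its underside
- rubber_stamp: brown wooden rubber stamp 20x48x65 mm standing on the closed dark red stamp pad at the right end of the counter, a bystander; origin at the centre of its underside
- glue_stick: white glue stick with grey cap, 26 mm across and 88 mm high, standing behind the desk tray, a bystander; origin at the centre of its underside
Things that resemble listed ones, but are neither listed nor needed, are in the scene too. What is shaped like the staple_box but yellow is not meant.

How it is judged:
On the way:
1. the tray is fully down on the bottom box with its lugs in the sockets (z of top_tray in the frame of box_place between 0.047 and 0.053 m and horizontal distance between top_tray and box_place below 0.014 m and angle between the y axis of top_tray and the y axis of desk_tray, either way round below 0.05 rad and angle between top_tray's own z axis and vertical below 0.03 rad), for 0.2 s.
At the end, for the whole second after the job is handed in: the tray rests level (0.03 rad) and fully down (within 2 mm) on the bottom box in the desk tray's large compartment, both catches are shut to under 0.1 rad, the eraser and the staple box still lie in the tray, all at rest and let go (all of step 1 and value of joint each of catch_a, catch_b below 0.1 rad and linear speed of top_tray below 0.01 m/s and distance between each of eraser, staple_box and top_tray below 0.08 m and z of each of eraser, staple_box in the frame of top_tray above 0 m); the robot touches nothing.
It fails at once if the tray is pressed, forced or dropped on the bottom box or the desk tray with over 40 N (contact force between top_tray and desk_tray above 40 N).
It fails at once if the fingers press on the bottom box, its catches or the desk tray with over 30 N (contact force between the fingers and desk_tray above 30 N).
It fails at once if the rubber stamp or the glue stick is pushed more than 30 mm or knocked over (distance of any of rubber_stamp, glue_stick from where it was at the start of the episode above 0.03 m or angle between any of rubber_stamp, glue_stick's own z axis and vertical above 0.5 rad).
It also fails if it takes over 72 s, if anything falls off the work surface, if the arm or the gripper's body presses on something with over 40 N, if the wrist force passes 120 N, or if a joint passes its speed limit or range.

## Working session

There is one attempt and no reset: what is moved stays moved. The work goes in short steps, Python scripts to look and compute and a shell command to move; the robot and the scene stay as the last step left them, time stands still between calls to the robot, and variables do not carry over. Pictures are saved under pics/ and viewed, at most 10 in all, crops included, and the job is handed in when it is done.

```bash
mkdir -p pics; ls; python3 - <<'E'
from workcell import bot, grab_frame, calibration, job
import cv2, numpy as np
for n in("top","side"):
    p,d=grab_frame(n); cv2.imwrite(f"pics/{n}0.png",p); np.save(f"pics/{n}0.npy",d); print(n,calibration(n))
print(bot.observe())
E
```

```text
pics
top {'vfov': 52.62871260949481, 'cx': 257.4299674140687, 'cy': 191.47703218411706, 'dist_coeffs': array([-0.06641071,  0.        ,  0.        ,  0.        ,  0.        ]), 'eye': array([ 0.42074139, -0.10318878,  1.01355915]), 'attitude': array([-2.9984333 , -0.00797914, -1.55986803])}
side {'vfov': 43.86824287853595, 'cx': 255.6153788729696, 'cy': 187.34590710194547, 'dist_coeffs': array([-0.1952367,  0.       ,  0.       ,  0.       ,  0.       ]), 'eye': array([0.34905435, 1.13366119, 0.62692915]), 'attitude': array([-1.99943943, -0.00990644, -2.96971077])}
{'clock': 0.1, 'qpos': array([ 1.21382063,  0.52196528, -0.03636623,  1.59994768,  0.02120293,
        1.0211376 , -0.11280438]), 'qd': array([-1.02812585e-04, -3.65636401e-04, -3.12574049e-04, -2.61038413e-03,
       -7.24116744e-05, -4.70402622e-04, -1.45096828e-03]), 'joint_efforts': array([ 2.70870085e-03, -9.28467607e+01,  1.98344506e+00, -3.70525646e+01,
        1.81252544e-02,  5.32173668e-03,  5.04800084e-05]), 'position': array([ 0.17668561, -0.59917584,  0.23077728]), 'tool_rot': array([-3.14052141e+00,  5.98777339e-05,  2.86795487e-01]), 'force': array([ 0.34405725, -0.14980575,  0.2497228 ]), 'moment': array([ 0.01883743, -0.01215386,  0.02647348]), 'finger_force': 0.0, 'grip_width': 0.0855383057040466}
```

View pics/top0.png

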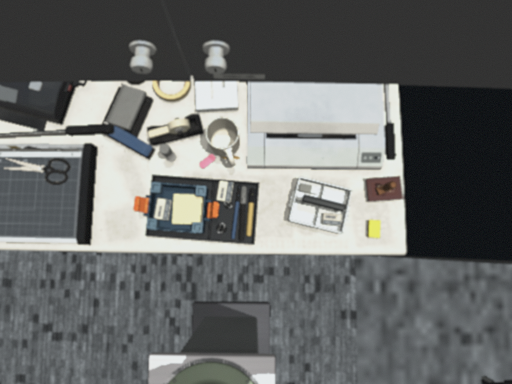

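View pics/side0.png

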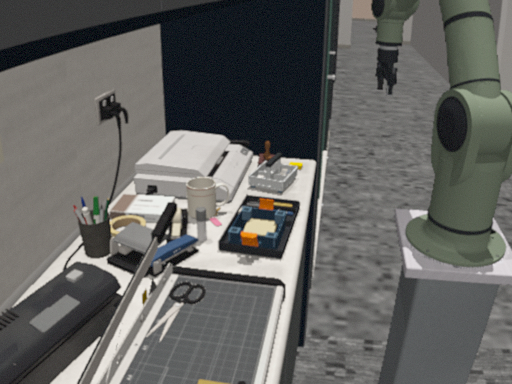

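Top view: desk tray at about (202,210), holding the blue box, with orange catches at (142,204) and (212,210). Pale grey tray with black handle at (318,205), stamp at (387,187), glue stick at about (166,152), yellow decoy at (374,229). The only things that could be taken for the top tray are the printer (315,125) and the white pad (216,95). The handle at (322,203) could be confused with the black stapler (175,128) or the cutter arm. I'll take one close crop to check.

```bash
cat > h.py <<'E'
from workcell import bot, grab_frame, calibration, job
import cv2, numpy as np
from scipy.spatial.transform import Rotation as R
def cam(n):
    c=calibration(n); f=192/np.tan(np.radians(c["vfov"])/2)
    K=np.array([[f,0,c["cx"]],[0,f,c["cy"]],[0,0,1]]); return K,c["dist_coeffs"],R.from_euler("xyz",c["attitude"]).as_matrix(),c["eye"]
def ray(n,uv):
    K,D,Rm,e=cam(n); q=cv2.undistortPoints(np.float64(uv).reshape(-1,1,2),K,D)[:,0]
    return np.c_[q,np.ones(len(q))]@Rm.T,e
def atz(n,uv,z):
    r,e=ray(n,uv); return e+r*((z-e[2])/r[:,2])[:,None]
def cloud(n,d):
    h,w=d.shape; uv=np.stack(np.meshgrid(np.arange(w),np.arange(h)),-1).reshape(-1,2)
    r,e=ray(n,uv); return (e+r*d.reshape(-1,1)).reshape(h,w,3)
def proj(n,P):
    K,D,Rm,e=cam(n); return cv2.projectPoints((np.float64(P).reshape(-1,3)-e)@Rm,np.zeros(3),np.zeros(3),K,D)[0][:,0]
def state():
    s=bot.observe(); print(round(s["clock"],2),s["position"].round(4),s["tool_rot"].round(4),"F",s["force"].round(1),"M",s["moment"].round(2),"w",round(s["grip_width"],4),"ff",round(float(s["finger_force"]),1)); return s
def totool(v,yaw=None):
    s=bot.observe(); return R.from_euler("xyz",s["tool_rot"]).inv().apply(v)
E
python3 - <<'E'
from h import *
p=cv2.imread("pics/top0.png")
a=cv2.resize(p[165:250,275:365],None,fx=6,fy=6,interpolation=cv2.INTER_CUBIC)  # 540x510
cv2.imwrite("pics/a.png",a)
b=cv2.resize(p[165:250,125:265],None,fx=5.6,fy=5.6,interpolation=cv2.INTER_CUBIC); cv2.imwrite("pics/b.png",b)
d=np.load("pics/top0.npy"); C=cloud("top",d)
for uv in[(300,245),(130,235),(318,203),(325,205),(330,218),(300,200),(188,207),(142,204),(212,210),(166,152),(387,187),(374,229),(249,220)]: print(uv,C[uv[1],uv[0]].round(3))
E
```

```text
(300, 245) [ 0.428 -0.222 -0.001]
(130, 235) [0.448 0.222 0.   ]
(318, 203) [ 0.528 -0.255  0.087]
(325, 205) [ 0.524 -0.272  0.085]
(330, 218) [ 0.497 -0.295  0.03 ]
(300, 200) [ 0.541 -0.218  0.037]
(188, 207) [0.521 0.068 0.024]
(142, 204) [0.525 0.18  0.047]
(212, 210) [0.512 0.003 0.051]
(166, 152) [0.649 0.116 0.09 ]
(387, 187) [ 0.574 -0.436  0.057]
(374, 229) [ 0.47  -0.412  0.014]
(249, 220) [ 0.49  -0.089  0.017]
```

View pics/a.png

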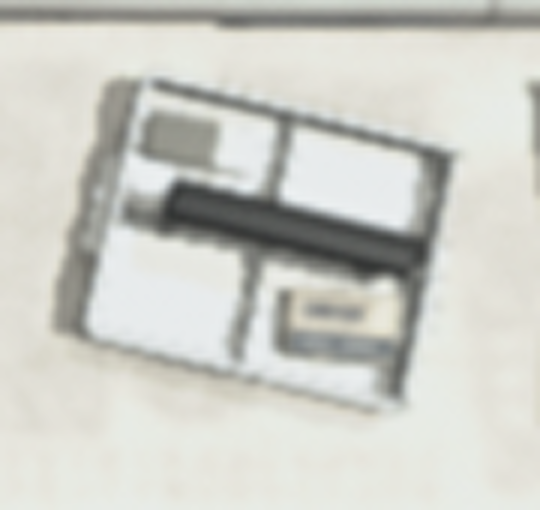

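View pics/b.png

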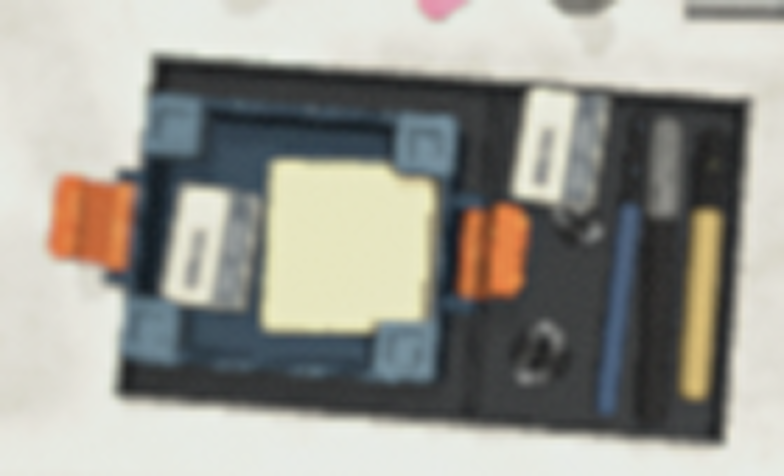

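Crop a confirms the target. The pale tray's black bar runs from crop (170,202) to (425,255). The eraser is at (180,140) and the staple box at (340,320). Crop b shows the box's lighter corner blocks at about (174,126), (427,145), (152,330) and (408,352). Next I'll measure the box pose from the blocks and the tray pose from its handle and rim.

```bash
cat > meas.py <<'E'
from h import *
def fit(model,pts):  # 2D rigid
    a=model-model.mean(0); b=pts-pts.mean(0); th=np.arctan2((a[:,0]*b[:,1]-a[:,1]*b[:,0]).sum(),(a*b).sum())
    c,s=np.cos(th),np.sin(th); Rm=np.array([[c,-s],[s,c]]); t=pts.mean(0)-Rm@model.mean(0); return t,th,(pts-(model@Rm.T+t))
E
python3 - <<'E'
from meas import *
d=np.load("pics/top0.npy"); C=cloud("top",d)
s=lambda l,o,k:(np.float64(l)+.5)/k-.5+np.array(o)
b=s([(174,126),(427,145),(152,330),(408,352)],(125,165),5.6)
for uv in b: print("blk",C[int(round(uv[1])),int(round(uv[0]))].round(4))
P=atz("top",b,.053)[:,:2]
M=np.array([(.0455,.0575),(.0455,-.0575),(-.0455,.0575),(-.0455,-.0575)])
t,th,r=fit(M,P); print("box",t,th,(r*1e3).round(1))
# desk tray outer corners (top of walls)
q=s([(155,57),(748,100),(118,395),(722,442)],(125,165),5.6); Q=atz("top",q,.025)[:,:2]
print(fit(np.array([(.08,.14),(.08,-.14),(-.08,.14),(-.08,-.14)]),Q))
print("floor",[C[int(v),int(u)].round(4) for u,v in s([(300,390),(640,310),(470,160),(290,85)],(125,165),5.6)])
# block segmentation
p=cv2.imread("pics/top0.png"); big=cv2.resize(p[165:250,125:265],None,fx=5.6,fy=5.6,interpolation=cv2.INTER_CUBIC)
hsv=cv2.cvtColor(big,cv2.COLOR_BGR2HSV); m=((hsv[...,0]>95)&(hsv[...,0]<115)&(hsv[...,1]>80)&(hsv[...,2]>110)).astype(np.uint8)
n,_,st,ce=cv2.connectedComponentsWithStats(m)
for i in range(1,n):
    if st[i,4]>300: print(st[i],ce[i])
# tray: bar cloud
B=C[170:240,280:355].reshape(-1,3); bar=B[(B[:,2]>.08)&(B[:,2]<.095)]
mu=bar[:,:2].mean(0); u,sv,v=np.linalg.svd(bar[:,:2]-mu); pr=(bar[:,:2]-mu)@v.T
print("bar",mu,bar[:,2].mean(),v[0],pr.min(0),pr.max(0))
e=atz("top",s([(170,202),(425,255)],(275,165),6),.088); print("barends",e,e.mean(0),np.linalg.norm(e[0]-e[1]))
c=atz("top",s([(145,80),(455,155),(85,340),(405,405)],(275,165),6),.042)[:,:2]
print("rim",fit(np.array([(.058,.07),(.058,-.07),(-.058,.07),(-.058,-.07)]),c))
E
```

```text
blk [0.569  0.1477 0.0439]
blk [0.5626 0.0331 0.0442]
blk [0.4752 0.1533 0.0443]
blk [0.4692 0.0399 0.0466]
box [0.51776755 0.09199292] -0.06446648605924808 [[ 0.4 -0.2]
 [ 0.6  0.6]
 [-0.2 -0.6]
 [-0.9  0.2]]
(array([0.51722507, 0.03127241]), np.float64(-0.062408996940735526), array([[-0.00195243, -0.00203843],
       [-0.00144336,  0.00229652],
       [ 0.00168648, -0.00263707],
       [ 0.00170931,  0.00237897]]))
floor [array([0.4526, 0.0951, 0.0032]), array([ 0.4933, -0.06  ,  0.005 ]), array([0.5609, 0.0202, 0.0032]), array([0.5976, 0.1065, 0.0011])]
[ 602  210   33  200 2091] [617.71544715 309.9010043 ]
bar [ 0.52981334 -0.26857076] 0.08669351465254334 [-0.22964345 -0.97327482] [-0.05240316 -0.0086115 ] [0.05374916 0.00972019]
barends [[ 0.53908472 -0.21878619  0.088     ]
 [ 0.51883093 -0.32136735  0.088     ]] [ 0.52895782 -0.27007677  0.088     ] 0.10456151539704119
rim (array([ 0.52765443, -0.26784678]), np.float64(-0.21446694314304396), array([[-0.00221168, -0.00241288],
       [-0.00297695,  0.00264744],
       [ 0.00060361, -0.0015629 ],
       [ 0.00458502,  0.00132834]]))
```

```bash
cat >> h.py <<'E'
def go(x,y,z,yaw):
    s=state(); q=R.from_euler("xyz",s["tool_rot"]); g=R.from_euler("xyz",[np.pi,0,yaw])
    print("shift",q.inv().apply(np.array([x,y,z])-s["position"]).round(4),"turn",(q.inv()*g).as_rotvec().round(4))
E
python3 -c "
from h import *
go(.529,-.269,.17,1.356)"
```

```text
0.1 [ 0.1767 -0.5992  0.2308] [-3.1405e+00  1.0000e-04  2.8680e-01] F [ 0.3 -0.1  0.2] M [ 0.02 -0.01  0.03] w 0.0855 ff 0.0
shift [ 0.4313 -0.217   0.061 ] turn [-1.0000e-03 -5.0000e-04 -1.0692e+00]
```

```bash
python3 -m creep '[[[0.06, 0.05, -0.025, 0, 0, 0, -0.12], [0.06, 0.1, -0.05, 0, 0, 0, -0.25], [0.06, 0.15, -0.075, 0, 0, 0, -0.38], [0.06, 0.2, -0.1, 0, 0, 0, -0.5], [0.06, 0.25, -0.125, 0, 0, 0, -0.62]]]' 60; python3 -c "
from h import *
go(.529,-.269,.16,1.356)"
```

```text
clock: 0.72
position: [0.3822, -0.4074, 0.2312]
tool_rot: [-3.141, -0.0, 0.911]
force: [1.2, -1.7, 1.1]
grip_width: 0.0597
finger_force: 0.0
0.72 [ 0.3822 -0.4074  0.2312] [-3.1414 -0.      0.9106] F [ 1.2 -1.7  1.1] M [ 0.01 -0.02 -0.03] w 0.0597 ff 0.0
shift [0.1993 0.031  0.0712] turn [-2.000e-04 -1.000e-04 -4.454e-01]
```

```bash
python3 -m creep '[[[0.06, 0.05, 0.008, 0.018, 0, 0, -0.11], [0.06, 0.1, 0.016, 0.036, 0, 0, -0.22], [0.06, 0.15, 0.024, 0.054, 0, 0, -0.33], [0.06, 0.199, 0.031, 0.071, 0, 0, -0.4454], [0.06, 0.199, 0.031, 0.071, 0, 0, -0.4454]]]'; python3 - <<'E'
from h import *
go(.529,-.269,.061,1.356)
p,d=grab_frame("top"); cv2.imwrite("pics/t1.png",p)
q,_=grab_frame("side"); cv2.imwrite("pics/s1.png",q)
a=cv2.resize(p[150:250,270:370],(500,500),interpolation=cv2.INTER_CUBIC)
b=cv2.resize(q[110:200,235:325],(500,500),interpolation=cv2.INTER_CUBIC)[:,:290]
cv2.imwrite("pics/c1.png",np.hstack([a,b]))
E
```

```text
clock: 1.35
position: [0.5301, -0.2672, 0.1587]
tool_rot: [-3.14, -0.003, 1.359]
force: [-0.6, -0.7, 0.8]
grip_width: 0.0601
finger_force: 0.0
1.35 [ 0.5301 -0.2672  0.1587] [-3.1400e+00 -2.6000e-03  1.3592e+00] F [-0.6 -0.7  0.8] M [-0.    0.08  0.01] w 0.0601 ff 0.0
shift [-0.0022 -0.0006  0.0977] turn [-0.0016 -0.0026  0.0032]
```

View pics/c1.png

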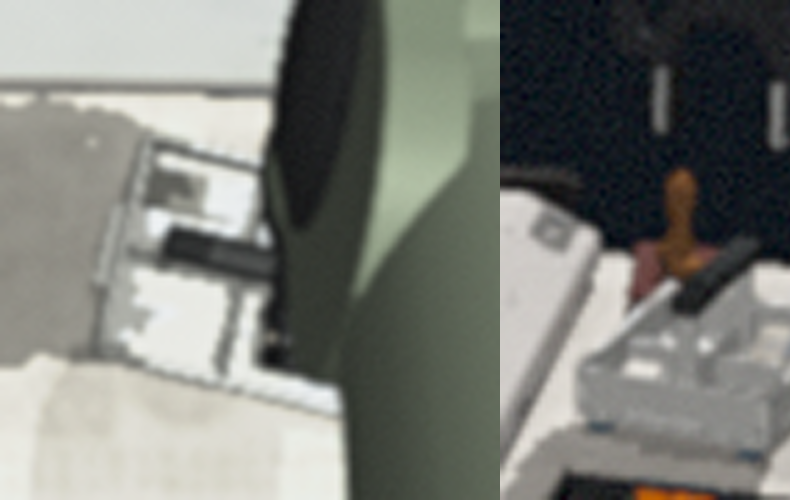

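The crop shows the fingers straddling the bar: pads at about (660,100) and (778,115), bar at (715,275). I'll go down and grip.

```bash
python3 -m creep '[[[0.06, -0.002, 0, 0.03, 0, 0, 0.003], [0.06, -0.002, 0, 0.06, 0, 0, 0.003], [0.06, -0.002, 0, 0.085, 0, 0, 0.003], [0.06, -0.002, 0, 0.098, 0, 0, 0.003], [0.06, -0.002, 0, 0.098, 0, 0, 0.003]]]' 40; python3 -m creep '[[[0.03, 0, 0, 0, 0, 0, 0], [0.0, 0, 0, 0, 0, 0, 0], [0.0, 0, 0, 0, 0, 0, 0], [0.0, 0, 0, 0, 0, 0, 0], [0, 0, 0, 0, 0, 0, 0]]]' 60;  python3 -c "
from h import *
state()"
```

```text
clock: 2.08
position: [0.5273, -0.2737, 0.0621]
tool_rot: [-3.141, 0.0, 1.348]
force: [-1.1, -0.5, 0.1]
grip_width: 0.0603
finger_force: 0.0
clock: 2.7
position: [0.5287, -0.2735, 0.063]
tool_rot: [3.14, 0.0, 1.349]
force: [3.6, -2.4, 6.3]
grip_width: 0.0169
finger_force: 61.5
2.7 [ 0.5287 -0.2735  0.063 ] [3.1397e+00 3.0000e-04 1.3491e+00] F [ 3.6 -2.4  6.3] M [-0.28 -0.6  -0.04] w 0.0169 ff 61.5
```

```bash
python3 -m creep '[[[0, 0, 0, -0.01, 0, 0, 0], [0, 0, 0, -0.03, 0, 0, 0], [0, 0, 0, -0.06, 0, 0, 0], [0, 0, 0, -0.09, 0, 0, 0], [0, 0, 0, -0.12, 0, 0, 0]]]' 80;  python3 -c "
from h import *
go(.518,.092,.18,np.pi/2-.0645)"
```

```text
clock: 3.32
position: [0.5275, -0.2731, 0.1844]
tool_rot: [3.142, 0.0, 1.349]
force: [1.3, -1.2, -2.9]
grip_width: 0.0165
finger_force: 78.3
3.33 [ 0.5275 -0.2731  0.1844] [3.1415 0.     1.3492] F [ 1.3 -1.2 -2.9] M [-0.05 -0.   -0.01] w 0.0165 ff 78.3
shift [ 0.3541 -0.0895  0.0044] turn [ 1.000e-04  0.000e+00 -1.571e-01]
```

```bash
python3 -m creep '[[[0, 0.02, -0.005, 0, 0, 0, -0.01], [0, 0.055, -0.014, 0, 0, 0, -0.03], [0, 0.095, -0.024, 0, 0, 0, -0.05], [0, 0.135, -0.034, 0, 0, 0, -0.07], [0, 0.175, -0.044, 0, 0, 0, -0.09]]]'; python3 -c "
from h import *
go(.518,.092,.18,np.pi/2-.0645)"
```

```text
clock: 3.95
position: [0.5225, -0.0907, 0.1823]
tool_rot: [-3.141, -0.0, 1.441]
force: [0.9, -0.2, -5.0]
grip_width: 0.0166
finger_force: 78.3
3.95 [ 0.5225 -0.0907  0.1823] [-3.1407e+00 -1.0000e-04  1.4407e+00] F [ 0.9 -0.2 -5. ] M [ 0.   -0.06 -0.02] w 0.0166 ff 78.3
shift [ 0.1806 -0.0281  0.0024] turn [-0.0008 -0.0001 -0.0656]
```

```bash
python3 -m creep '[[[0, 0.045, -0.007, 0, 0, 0, -0.02], [0, 0.09, -0.014, 0, 0, 0, -0.04], [0, 0.135, -0.021, 0, 0, 0, -0.055], [0, 0.165, -0.026, 0, 0, 0, -0.065], [0, 0.18, -0.028, 0, 0, 0, -0.0656]]]';python3 -m creep '[[[0, 0, 0, 0, 0, 0, 0], [0, 0, 0, 0, 0, 0, 0]]]'; python3 - <<'E'
from h import *
go(.518,.092,.18,np.pi/2-.0645)
p,d=grab_frame("top"); np.save("pics/t2.npy",d); cv2.imwrite("pics/t2.png",p)
q,d2=grab_frame("side"); np.save("pics/s2.npy",d2); cv2.imwrite("pics/s2.png",q)
a=cv2.resize(p[165:250,125:265],(560,340),interpolation=cv2.INTER_CUBIC)
b=cv2.resize(q[140:270,200:325],(500,520),interpolation=cv2.INTER_CUBIC)
cv2.imwrite("pics/c2.png",cv2.resize(q[120:270,200:325],(665,600*1),interpolation=cv2.INTER_CUBIC))
cv2.imwrite("pics/c2t.png",a)
E
```

```text
clock: 4.58
position: [0.5183, 0.0913, 0.1824]
tool_rot: [-3.141, -0.0, 1.507]
force: [0.5, -1.1, -3.3]
grip_width: 0.0167
finger_force: 78.3
clock: 4.82
position: [0.5192, 0.088, 0.1822]
tool_rot: [-3.141, 0.001, 1.503]
force: [0.3, 0.3, -3.9]
grip_width: 0.0164
finger_force: 78.3
4.83 [0.5192 0.088  0.1822] [-3.1412e+00  7.0000e-04  1.5034e+00] F [ 0.3  0.3 -3.9] M [-0.03  0.01 -0.02] w 0.0164 ff 78.3
shift [ 0.0039 -0.0014  0.0022] turn [-0.0004  0.0007 -0.0029]
```

View pics/c2.png

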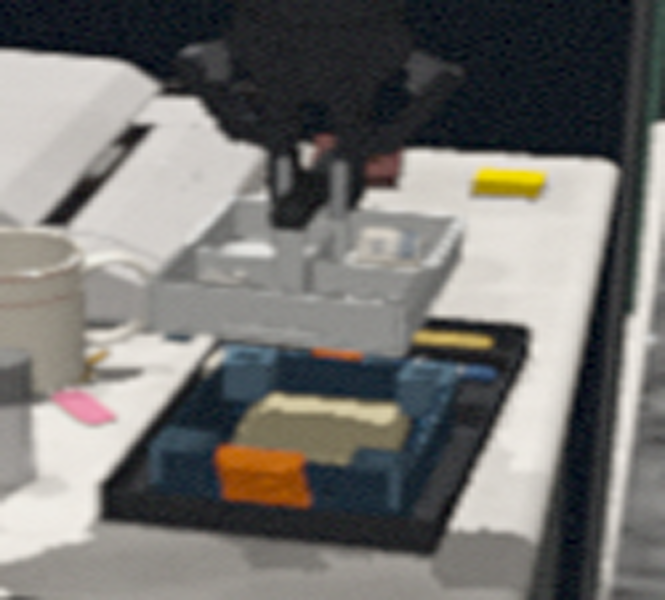

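The side crop shows the tray held level over the box, with its near end from about (155,290) to (415,340). The box's near end spans about (155,455) to (400,490). Next I'll compare tray and box in the same depth image.

```bash
python3 - <<'E'
from h import *
th=-.0645; c,s=np.cos(th),np.sin(th); Rb=np.array([[c,-s],[s,c]]); o=np.array([.5178,.092])
def loc(C): 
    X=C.reshape(-1,3).copy(); X[:,:2]=(X[:,:2]-o)@Rb; return X
for n in("side","top"):
    X=loc(cloud(n,np.load(f"pics/{n[0]}2.npy")))
    g=lambda lo,hi:X[np.all((X>lo)&(X<hi),1)]
    a=g((-.1,.06,.134),(.1,.076,.158)); b=g((-.1,.06,.012),(.1,.076,.048))
    for k,w in(("tray",a),("box",b)):
        if len(w)>20: 
            m=np.abs(w[:,0])<.05; m&=(np.abs(w[:,0])>.025)
            print(n,k,len(w),"x",w[:,0].min().round(4),w[:,0].max().round(4),"y med",np.median(w[m,1]).round(4),w[m,1].std().round(4),"slope",np.polyfit(w[m,0],w[m,1],1).round(4))
    for lo,hi,k in(((-.08,-.09,.155),(.08,.09,.166),"rimtop"),((-.08,-.09,.049),(.08,.09,.058),"boxrim")):
        w=g(lo,hi); print(n,k,len(w),w.min(0).round(4) if len(w) else "",w.max(0).round(4) if len(w) else "",np.median(w[:,2]) if len(w) else "")
    w=g((-.08,-.09,.17),(.08,.09,.195)); print(n,"bar",len(w))
# predicted corners, side
T=np.r_[.5192,.088]; 
def pt(ctr,x,y,z): v=Rb@np.array([x,y])+ctr; return [v[0],v[1],z]
tc=T+Rb@np.array([0,.0044])
P=[pt(tc,x,.07,.1612) for x in(.058,-.058)]+[pt(tc,x,-.07,.1612) for x in(.058,-.058)]+[pt(o,x,.07,.053) for x in(.058,-.058)]+[pt(o,x,-.07,.053) for x in(.058,-.058)]
q=proj("side",P); print(q.round(1)); 
im=cv2.imread("pics/s2.png")[140:240,215:315]; im=cv2.resize(im,(600,600),interpolation=cv2.INTER_CUBIC)
for u,v in (q-[215,140]+.5)*6: cv2.drawMarker(im,(int(u),int(v)),(0,0,255),cv2.MARKER_CROSS,9,1)
cv2.imwrite("pics/c3.png",im)
E
```

```text
side tray 450 x -0.0564 0.06 y med 0.0694 0.0018 slope [-0.0066  0.0694]
side box 346 x -0.0768 0.0832 y med 0.0702 0.0022 slope [0.0003 0.0704]
side rimtop 375 [-0.0591 -0.0717  0.155 ] [0.0623 0.0747 0.1658] 0.1589430721039956
side boxrim 291 [-0.0581 -0.0728  0.049 ] [0.059  0.0737 0.0545] 0.05148981740599634
side bar 90
top rimtop 242 [-0.059  -0.0699  0.1551] [0.0609 0.004  0.1657] 0.16105381129994356
top boxrim 149 [-0.0591 -0.0896  0.049 ] [ 0.0582 -0.0003  0.0574] 0.05223439151337461
top bar 4
[[226.6 190.4]
 [275.7 195.9]
 [242.2 168.3]
 [286.6 172.8]
 [228.  231. ]
 [275.2 237.2]
 [243.  205.8]
 [285.8 210.8]]
```

View pics/c3.png

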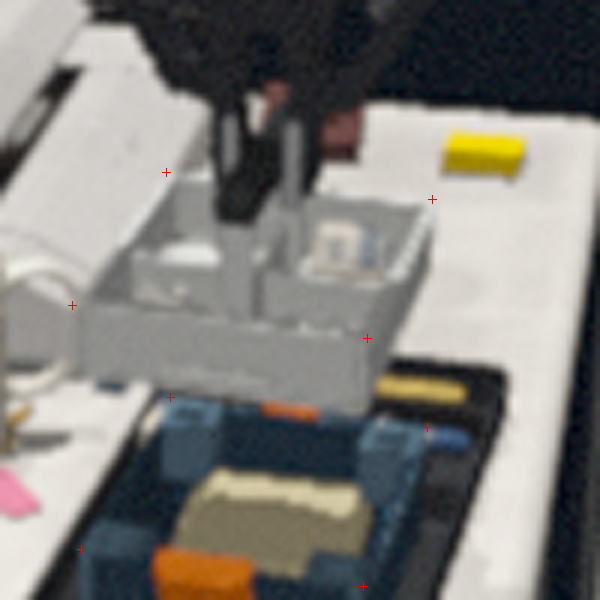

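The depth measurements (side and top agree within about 1 mm) put the tray about 1.4 mm too far in +x and 0.6 mm short in y relative to the box. I'll correct that, then lower it to just above the rim.

```bash
python3 -m creep '[[[0, 0.0006, -0.0014, 0.01, 0, 0, -0.004], [0, 0.0006, -0.0014, 0.025, 0, 0, -0.004], [0, 0.0006, -0.0014, 0.04, 0, 0, -0.004], [0, 0.0006, -0.0014, 0.05, 0, 0, -0.004], [0, 0.0006, -0.0014, 0.055, 0, 0, -0.004]]]'; for i in 1 2 3; do python3 -m creep '[[[0, 0, 0, 0, 0, 0, 0], [0, 0, 0, 0, 0, 0, 0]]]' >/dev/null;  python3 -c "
from h import *
state()"; done
```

```text
clock: 5.55
position: [0.5176, 0.0901, 0.1264]
tool_rot: [-3.141, 0.0, 1.509]
force: [-0.4, 0.3, -3.1]
grip_width: 0.0163
finger_force: 78.3
5.8 [0.5181 0.0901 0.1277] [ 3.1410e+00 -2.0000e-04  1.5088e+00] F [ 0.1  0.5 -3.7] M [-0.03  0.01  0.04] w 0.0167 ff 78.3
6.05 [0.518  0.09   0.1275] [ 3.1412e+00 -1.0000e-04  1.5087e+00] F [-0.3  0.5 -4.2] M [-0.03 -0.01 -0.02] w 0.0165 ff 78.3
6.3 [0.5179 0.09   0.1273] [ 3.1415e+00 -1.0000e-04  1.5086e+00] F [-0.8 -0.1 -4.4] M [-0.01  0.03 -0.01] w 0.0162 ff 78.3
```

```bash
cat > rel.py <<'E'
from h import *
th=-.0635; c,s=np.cos(th),np.sin(th); Rb=np.array([[c,-s],[s,c]]); o=np.array([.5178,.092])
def run(N=4):
    s0=state(); z0=s0["position"][2]-.053
    D=np.stack([grab_frame("side")[1] for _ in range(N)]); D[D==0]=np.nan; d=np.nan_to_num(np.nanmedian(D,0))
    C=cloud("side",d); C[...,:2]=(C[...,:2]-o)@Rb
    def face(zl,zh):
        # per-row edges in the near face, plus face y
        X=C; m=(X[...,2]>zl)&(X[...,2]<zh)&(X[...,1]>.06)&(X[...,1]<.078)&(np.abs(X[...,0])<.064)
        w=X[m]; i=(np.abs(w[:,0])<.055)&(np.abs(w[:,0])>.025); f=w[i]
        pf=np.polyfit(f[:,0],f[:,1],1)
        L=[];H=[]
        for r in np.where(m.sum(1)>25)[0]: x=X[r][m[r]][:,0]; L.append(x.min());H.append(x.max())
        print("y %.4f +-%.4f slope %.4f"%(np.median(f[:,1]),f[:,1].std()/len(f)**.5,pf[0]),"x",np.round([np.median(L),np.median(H),(np.median(L)+np.median(H))/2],4),len(L))
    face(z0+.004,z0+.028); face(.032,.05)
if __name__=="__main__": run()
E
python3 rel.py
```

```text
6.3 [0.5179 0.09   0.1273] [ 3.1415e+00 -1.0000e-04  1.5086e+00] F [-0.8 -0.1 -4.4] M [-0.01  0.03 -0.01] w 0.0162 ff 78.3
y 0.0714 +-0.0001 slope -0.0042 x [-0.0578  0.057  -0.0004] 8
y 0.0700 +-0.0001 slope 0.0005 x [-0.0582  0.0535 -0.0023] 2rel.py:5: RuntimeWarning: All-NaN slice encountered
  D=np.stack([grab_frame("side")[1] for _ in range(N)]); D[D==0]=np.nan; d=np.nan_to_num(np.nanmedian(D,0))
```

```bash
python3 -m creep '[[[0, -0.0014, 0.0003, 0.003, 0, 0, -0.004], [0, -0.0014, 0.0003, 0.006, 0, 0, -0.004], [0, -0.0014, 0.0003, 0.008, 0, 0, -0.004], [0, -0.0014, 0.0003, 0.008, 0, 0, -0.004], [0, -0.0014, 0.0003, 0.008, 0, 0, -0.004]]]'; python3 -m creep '[[[0, 0, 0, 0.001, 0, 0, 0], [0, 0, 0, 0.002, 0, 0, 0], [0, 0, 0, 0.002, 0, 0, 0]]]'; python3 -c "
from h import *
state()"
```

```text
clock: 7.12
position: [0.5181, 0.0887, 0.1193]
tool_rot: [-3.142, -0.0, 1.513]
force: [-0.3, 0.3, -3.8]
grip_width: 0.0165
finger_force: 78.3
clock: 7.5
position: [0.518, 0.0886, 0.1172]
tool_rot: [-3.141, 0.0, 1.513]
force: [-0.2, -0.1, -4.5]
grip_width: 0.0165
finger_force: 78.3
7.5 [0.518  0.0886 0.1172] [-3.1414  0.      1.5127] F [-0.2 -0.1 -4.5] M [-0.01 -0.03  0.02] w 0.0165 ff 78.3
```

```bash
python3 -m creep '[[[0, 0, 0, 0.0005, 0, 0, 0], [0, 0, 0, 0.001, 0, 0, 0], [0, 0, 0, 0.001, 0, 0, 0]]]'|egrep 'pos|^force'; python3 -m creep '[[[0, 0, 0, 0.0005, 0, 0, 0], [0, 0, 0, 0.001, 0, 0, 0], [0, 0, 0, 0.001, 0, 0, 0]]]'|egrep 'pos|^force'; python3 -m creep '[[[0, 0, 0, 0.0005, 0, 0, 0], [0, 0, 0, 0.001, 0, 0, 0], [0, 0, 0, 0.001, 0, 0, 0]]]'|egrep 'pos|^force'; python3 -c "
from h import *
state()"
```

```text
position: [0.5181, 0.0886, 0.1163]
force: [0.2, -0.1, -3.8]
position: [0.5181, 0.0886, 0.1153]
force: [-0.2, 0.1, -5.3]
position: [0.5181, 0.0886, 0.1142]
force: [1.1, 0.0, -3.0]
8.62 [0.5181 0.0886 0.1142] [-3.1415  0.      1.5128] F [ 1.1  0.  -3. ] M [ 0.02 -0.02  0.03] w 0.0163 ff 78.3
```

```bash
python3 -m creep '[[[0, 0, 0, 0.0005, 0, 0, 0], [0, 0, 0, 0.001, 0, 0, 0], [0, 0, 0, 0.001, 0, 0, 0]]]'|egrep 'pos|^force'; python3 -c "
from h import *
state()"; python3 -m creep '[[[0, 0, 0, 0.0005, 0, 0, 0], [0, 0, 0, 0.001, 0, 0, 0], [0, 0, 0, 0.001, 0, 0, 0]]]'|egrep 'pos|^force'; python3 -c "
from h import *
state()"
```

```text
position: [0.5181, 0.0886, 0.1133]
force: [0.8, -0.2, -4.3]
9.0 [0.5181 0.0886 0.1133] [-3.1416 -0.      1.5127] F [ 0.8 -0.2 -4.3] M [-0.05  0.06  0.01] w 0.0164 ff 78.3
position: [0.5181, 0.0886, 0.1123]
force: [0.2, 0.2, -3.5]
9.38 [0.5181 0.0886 0.1123] [-3.1415  0.      1.5128] F [ 0.2  0.2 -3.5] M [-0.03 -0.05 -0.03] w 0.0165 ff 78.3
```

```bash
for i in 1; do python3 -m creep '[[[0, 0, 0, 0.0005, 0, 0, 0], [0, 0, 0, 0.001, 0, 0, 0], [0, 0, 0, 0.0015, 0, 0, 0], [0, 0, 0, 0.002, 0, 0, 0], [0, 0, 0, 0.002, 0, 0, 0]]]'|egrep 'pos|^force';python3 -m creep '[[[0, 0, 0, 0.0005, 0, 0, 0], [0, 0, 0, 0.001, 0, 0, 0], [0, 0, 0, 0.001, 0, 0, 0]]]'|egrep 'pos|^force'; done; python3 -c "
from h import *
state()"
```

```text
position: [0.5181, 0.0886, 0.1103]
force: [-1.0, -0.2, -4.7]
position: [0.5181, 0.0886, 0.1093]
force: [-0.6, 0.5, -3.7]
10.38 [0.5181 0.0886 0.1093] [-3.1415 -0.      1.5127] F [-0.6  0.5 -3.7] M [-0.02  0.04  0.01] w 0.0166 ff 78.3
```

```bash
python3 -m creep '[[[0, 0, 0, 0.0005, 0, 0, 0], [0, 0, 0, 0.001, 0, 0, 0], [0, 0, 0, 0.001, 0, 0, 0]]]'|egrep 'pos|^force';python3 -m creep '[[[0, 0, 0, 0.0005, 0, 0, 0], [0, 0, 0, 0.001, 0, 0, 0], [0, 0, 0, 0.001, 0, 0, 0]]]'|egrep 'pos|^force'; python3 -c "
from h import *
state()"
```

```text
position: [0.5181, 0.0886, 0.1083]
force: [0.2, 0.6, -3.9]
position: [0.5182, 0.0886, 0.1073]
force: [0.1, -0.7, -3.3]
11.12 [0.5182 0.0886 0.1073] [ 3.1415e+00 -1.0000e-04  1.5128e+00] F [ 0.1 -0.7 -3.3] M [-0.01  0.03 -0.02] w 0.0168 ff 78.4
```

```bash
python3 -m creep '[[[0, 0, 0, 0.0005, 0, 0, 0], [0, 0, 0, 0.0005, 0, 0, 0]]]'|egrep 'pos|^force'; python3 -c "
from h import *
state()"
```

```text
position: [0.5184, 0.0886, 0.107]
force: [-0.2, -0.3, 2.4]
11.38 [0.5184 0.0886 0.107 ] [ 3.1410e+00 -1.0000e-04  1.5127e+00] F [-0.2 -0.3  2.4] M [-0.05 -0.   -0.03] w 0.0165 ff 79.1
```

The tray went down with no contact at rim height (.116) and first touched at TCP z = .107, which is the predicted seated height. I'll release it and rise clear.

```bash
python3 -m creep '[[[0.0, 0, 0, 0.0003, 0, 0, 0], [0.03, 0, 0, 0.0003, 0, 0, 0], [0.05, 0, 0, 0, 0, 0, 0], [0.05, 0, 0, 0, 0, 0, 0], [0.05, 0, 0, 0, 0, 0, 0]]]'|egrep 'pos|^force|width'; python3 -m creep '[[[0.05, 0, 0, -0.02, 0, 0, 0], [0.05, 0, 0, -0.06, 0, 0, 0], [0.05, 0.03, 0, -0.09, 0, 0, 0], [0.03, 0.08, 0, -0.09, 0, 0, 0], [0.0, 0.125, 0.0, -0.09, 0, 0, 0]]]'; python3 -m creep '[[[0, 0.01, 0, 0, 0, 0, 0], [0, 0.01, 0, 0, 0, 0, 0], [0, 0.01, 0, 0, 0, 0, 0]]]'; python3 - <<'E'
from h import *
s=state()
th=-.0635; c,sn=np.cos(th),np.sin(th); Rb=np.array([[c,-sn],[sn,c]]); o=np.array([.5178,.092])
for n in("top","side"):
    p,d=grab_frame(n); cv2.imwrite(f"pics/{n}4.png",p); C=cloud(n,d); C[...,:2]=(C[...,:2]-o)@Rb
    X=C.reshape(-1,3); m=(np.abs(X[:,0])<.075)&(np.abs(X[:,1])<.085)
    for k,lo,hi in(("rim",.075,.1),("bar",.122,.142)):
        w=X[m&(X[:,2]>lo)&(X[:,2]<hi)]; print(n,k,len(w),w.min(0).round(4),w.max(0).round(4),"zmed",np.percentile(w[:,2],[10,50,90]).round(4)) if len(w) else 0
    hsv=cv2.cvtColor(p,cv2.COLOR_BGR2HSV); og=(hsv[...,0]<14)&(hsv[...,1]>170)&(hsv[...,2]>120)&(np.abs(C[...,0])<.04)&(np.abs(C[...,1])<.13)
    for sg in(1,-1):
        w=C[og&(C[...,1]*sg>.06)]; print(n,"catch",sg,len(w),np.percentile(w,[3,97],axis=0).round(4).tolist() if len(w) else "")
p=cv2.imread("pics/side4.png"); cv2.imwrite("pics/c4.png",cv2.resize(p[140:260,200:320],(600,600),interpolation=cv2.INTER_CUBIC))
E
```

```text
position: [0.518, 0.0886, 0.1067]
force: [0.3, -0.1, -0.3]
grip_width: 0.0499
clock: 12.62
position: [0.5255, 0.2148, 0.1973]
tool_rot: [3.141, -0.0, 1.512]
force: [0.4, -1.1, -0.1]
grip_width: 0.0142
finger_force: 0.0
clock: 13.0
position: [0.5262, 0.2218, 0.1967]
tool_rot: [-3.142, 0.001, 1.511]
force: [-0.1, -0.8, -1.0]
grip_width: 0.0002
finger_force: 0.0
13.0 [0.5262 0.2218 0.1967] [-3.1415e+00  8.0000e-04  1.5112e+00] F [-0.1 -0.8 -1. ] M [-0.04 -0.   -0.01] w 0.0002 ff 0.0
top rim 609 [-0.0597 -0.069   0.075 ] [0.06   0.0708 0.0998] zmed [0.076  0.0844 0.0873]
top bar 358 [-0.009  -0.0518  0.1236] [0.0094 0.0538 0.1373] zmed [0.128  0.1312 0.1339]
top catch 1 85 [[-0.014, 0.0879, 0.0483], [0.0144, 0.099, 0.0723]]
top catch -1 130 [[-0.0158, -0.1026, 0.0362], [0.0156, -0.0776, 0.0704]]
side rim 610 [-0.0596 -0.0726  0.075 ] [0.0603 0.0744 0.0998] zmed [0.0759 0.0819 0.0863]
side bar 163 [-0.0092 -0.0481  0.1225] [0.0088 0.056  0.1328] zmed [0.1254 0.1299 0.1316]
side catch 1 43 [[-0.0181, 0.0835, 0.0317], [0.0194, 0.0987, 0.0634]]
side catch -1 0
```

View pics/c4.png

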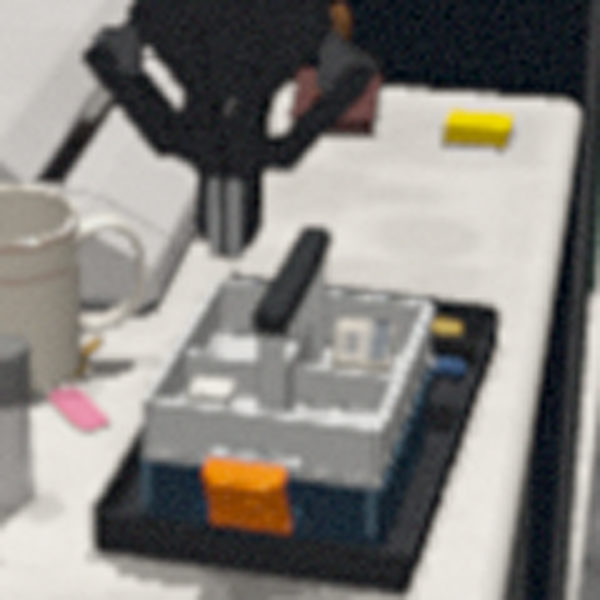

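The side crop shows the tray seated level on the box, with the near catch at (248,495) leaning out and the eraser (212,385) and staple box (362,340) in the tray. Depth puts the bar top at .131 and the rim at .086, so it is seated. Next is catch A: closed fingers tilted with the gripper body leaning outward, pushing inward near the top.

```bash
python3 -m creep '[[[0, 0, 0, 0.03, 0, -0.1, 0], [0, 0, 0, 0.06, 0, -0.2, 0], [0, 0, 0, 0.095, 0, -0.3, 0], [0, 0, 0, 0.13, 0, -0.3, 0], [0, 0, 0, 0.142, 0, -0.3, 0]]]'; python3 -m creep '[[[0, 0, 0, 0, 0, 0, 0], [0, 0, 0, 0, 0, 0, 0]]]' >/dev/null; cat > bf.py <<'E'
from h import *
th=-.0635; c,sn=np.cos(th),np.sin(th); Rb=np.array([[c,-sn],[sn,c]]); o=np.array([.5178,.092])
s=state(); print("box-frame TCP",((s["position"][:2]-o)@Rb).round(4),"F box",(s["force"][:2]@Rb).round(1))
E
python3 bf.py
```

```text
clock: 13.72
position: [0.5253, 0.2224, 0.0532]
tool_rot: [-3.139, 0.302, 1.513]
force: [-0.2, 0.1, 0.1]
grip_width: -0.0001
finger_force: 0.0
13.97 [0.5268 0.2232 0.0563] [3.1399 0.2989 1.5112] F [ 0.7 -0.5 -0.2] M [ 0.31 -0.01 -0.06] w 0.0001 ff 0.0
box-frame TCP [0.0006 0.1315] F box [ 0.7 -0.5]
```

```bash
python3 -m creep '[[[0, -0.007, 0, 0.003, 0, 0, 0], [0, -0.014, 0, 0.006, 0, 0, 0], [0, -0.02, 0, 0.008, 0, 0, 0], [0, -0.0223, 0, 0.009, 0, 0, 0], [0, -0.0223, 0, 0.009, 0, 0, 0]]]' >/dev/null; python3 bf.py;  python3 -m creep '[[[0, -0.001, 0, 0.0003, 0, 0, 0], [0, -0.0019, 0, 0.0006, 0, 0, 0], [0, -0.0029, 0, 0.0009, 0, 0, 0], [0, -0.0038, 0, 0.0012, 0, 0, 0], [0, -0.0038, 0, 0.0012, 0, 0, 0]]]' >/dev/null; python3 bf.py
```

```text
14.6 [0.5245 0.1993 0.0528] [-3.1415  0.3     1.5127] F [ 0.7  0.7 -0. ] M [ 0.28 -0.04 -0.01] w 0.0003 ff 0.0
box-frame TCP [-1.000e-04  1.076e-01] F box [0.6 0.8]
15.22 [0.5243 0.1953 0.0528] [-3.1415  0.3001  1.5127] F [-1.2  1.  -0.1] M [ 0.42 -0.03 -0.04] w 0.0005 ff 0.2
box-frame TCP [-1.000e-04  1.035e-01] F box [-1.3  0.9]
```

```bash
python3 -m creep '[[[0, -0.001, 0, 0.0003, 0, 0, 0], [0, -0.0019, 0, 0.0006, 0, 0, 0], [0, -0.0029, 0, 0.0009, 0, 0, 0], [0, -0.0038, 0, 0.0012, 0, 0, 0], [0, -0.0038, 0, 0.0012, 0, 0, 0]]]' >/dev/null; python3 bf.py;  python3 -m creep '[[[0, -0.001, 0, 0.0003, 0, 0, 0], [0, -0.0019, 0, 0.0006, 0, 0, 0], [0, -0.0029, 0, 0.0009, 0, 0, 0], [0, -0.0029, 0, 0.0009, 0, 0, 0]]]' >/dev/null; python3 bf.py
```

```text
15.85 [0.5241 0.1914 0.0528] [-3.1415  0.3001  1.5127] F [0.7 0.9 1. ] M [ 0.51 -0.02  0.01] w 0.0 ff 0.4
box-frame TCP [-0.      0.0995] F box [0.7 0.9]
16.35 [0.5239 0.1883 0.0528] [3.1416 0.3001 1.5126] F [ 0.7  1.7 -0.2] M [ 0.44 -0.02  0.01] w 0.0 ff 0.4
box-frame TCP [0.     0.0964] F box [0.6 1.7]
```

```bash
for k in 1; do python3 -m creep '[[[0, -0.001, 0, 0.0003, 0, 0, 0], [0, -0.001, 0, 0.0003, 0, 0, 0]]]' >/dev/null; python3 bf.py; python3 -m creep '[[[0, -0.001, 0, 0.0003, 0, 0, 0], [0, -0.001, 0, 0.0003, 0, 0, 0]]]' >/dev/null; python3 bf.py; python3 -m creep '[[[0, -0.0005, 0, 0.00015, 0, 0, 0], [0, -0.0005, 0, 0.00015, 0, 0, 0]]]' >/dev/null; python3 bf.py; done
```

```text
16.6 [0.5238 0.1873 0.0528] [-3.1415  0.3001  1.5126] F [-0.5  1.   1. ] M [ 0.44 -0.02 -0.04] w -0.0002 ff 0.4
box-frame TCP [-0.      0.0955] F box [-0.6  1. ]
16.85 [0.5238 0.1862 0.0528] [3.1416 0.3001 1.5127] F [ 1.1  0.7 -0.6] M [ 0.55 -0.01 -0.07] w 0.0003 ff 0.5
box-frame TCP [0.     0.0944] F box [1.1 0.8]
17.1 [0.5238 0.1858 0.0528] [3.1416 0.3    1.5127] F [-0.9  0.6  0.2] M [ 0.51  0.01 -0.05] w 0.0001 ff 0.6
box-frame TCP [-0.     0.094] F box [-1.   0.5]
```

```bash
for k in 1; do python3 -m creep '[[[0, -0.001, 0, 0.0003, 0, 0, 0], [0, -0.001, 0, 0.0003, 0, 0, 0]]]' >/dev/null; python3 bf.py; python3 -m creep '[[[0, -0.001, 0, 0.0003, 0, 0, 0], [0, -0.001, 0, 0.0003, 0, 0, 0]]]' >/dev/null; python3 bf.py; done; python3 - <<'E'
from bf import *
for n in("top","side"):
    p,d=grab_frame(n); C=cloud(n,d); C[...,:2]=(C[...,:2]-o)@Rb; hsv=cv2.cvtColor(p,cv2.COLOR_BGR2HSV)
    og=(hsv[...,0]<14)&(hsv[...,1]>170)&(hsv[...,2]>120)&(np.abs(C[...,0])<.04)&(np.abs(C[...,1])<.13)
    w=C[og&(C[...,1]>.06)]; print(n,len(w),np.percentile(w,[3,50,97],axis=0).round(4).tolist() if len(w) else "")
E
```

```text
17.35 [0.5237 0.1848 0.0528] [3.1416 0.2999 1.5127] F [0.6 2.3 1.7] M [ 0.57 -0.   -0.02] w -0.0 ff 0.8
box-frame TCP [0.    0.093] F box [0.4 2.3]
17.6 [0.5237 0.1845 0.0529] [3.1413 0.2987 1.5132] F [-0.3  4.9  3.3] M [ 1.25 -0.   -0.07] w 0.0001 ff 2.6
box-frame TCP [0.     0.0927] F box [-0.6  4.9]
17.6 [0.5237 0.1845 0.0529] [3.1413 0.2987 1.5132] F [-0.3  4.9  3.3] M [ 1.25 -0.   -0.07] w 0.0001 ff 2.6
box-frame TCP [0.     0.0927] F box [-0.6  4.9]
top 1 [[0.0113, 0.0822, 0.0732], [0.0113, 0.0822, 0.0732], [0.0113, 0.0822, 0.0732]]
side 47 [[-0.0239, 0.0807, 0.0314], [-0.0079, 0.0842, 0.0387], [0.0189, 0.1175, 0.093]]
```

```bash
python3 -m creep '[[[0, -0.001, 0, 0.0003, 0, 0, 0], [0, -0.001, 0, 0.0003, 0, 0, 0]]]' >/dev/null; python3 bf.py; python3 -m creep '[[[0, 0.015, 0, -0.005, 0, 0, 0], [0, 0.038, 0, -0.012, 0, 0, 0], [0, 0.038, 0, -0.012, 0, 0, 0], [0, 0.038, 0, -0.012, 0, 0, 0]]]' >/dev/null; python3 - <<'E'
from bf import *
for n in("top","side"):
    p,d=grab_frame(n); cv2.imwrite(f"pics/{n}5.png",p); C=cloud(n,d); C[...,:2]=(C[...,:2]-o)@Rb; hsv=cv2.cvtColor(p,cv2.COLOR_BGR2HSV)
    og=(hsv[...,0]<14)&(hsv[...,1]>170)&(hsv[...,2]>120)&(np.abs(C[...,0])<.04)&(np.abs(C[...,1])<.13)
    w=C[og&(C[...,1]>.06)]; print(n,len(w),np.percentile(w,[3,50,97],axis=0).round(4).tolist() if len(w) else "")
    if len(w)>20: print(np.polyfit(w[:,2],w[:,1],1))
E
```

```text
17.95 [0.5237 0.1842 0.0529] [3.141  0.2976 1.5135] F [0.6 8.3 2.2] M [ 1.92 -0.04 -0.05] w -0.0004 ff 4.2
box-frame TCP [0.0001 0.0924] F box [0.1 8.3]
18.45 [0.5257 0.2229 0.0528] [-3.1412  0.3005  1.5134] F [ 0.4 -1.4 -0.1] M [ 0.3 -0.   0. ] w 0.0002 ff 0.0
box-frame TCP [-0.0004  0.1312] F box [ 0.5 -1.3]
top 3 [[-0.0096, 0.0804, 0.0711], [0.0116, 0.0816, 0.0712], [0.0117, 0.0827, 0.0745]]
side 18 [[-0.0174, 0.0758, 0.0315], [-0.0111, 0.0834, 0.0452], [-0.0033, 0.0856, 0.0721]]
```

Catch A is shut: its top edge is at y = .082, z = .072, so it stands upright. Now over to catch B.

```bash
python3 -m creep '[[[0, -0.0103, 0, -0.0334, 0, 0.08, 0], [0, -0.0207, 0, -0.0669, 0, 0.16, 0], [0, -0.031, 0, -0.1, 0, 0.24, 0], [0, -0.0413, 0, -0.1337, 0, 0.3, 0], [0, -0.0413, 0, -0.1337, 0, 0.3, 0]]]' >/dev/null; python3 bf.py; python3 -m creep '[[[0, -0.05, 0, 0, 0, 0, 0], [0, -0.1, 0, 0, 0, 0, 0], [0, -0.155, 0, 0, 0, 0.1, 0], [0, -0.21, 0, 0, 0, 0.2, 0], [0, -0.262, 0, 0, 0, 0.3, 0]]]' >/dev/null;  python3 -m creep '[[[0, 0, 0, 0, 0, 0, 0], [0, 0, 0, 0, 0, 0, 0], [0, 0, 0, 0, 0, 0, 0]]]' >/dev/null;python3 bf.py
```

```text
19.18 [0.5273 0.2213 0.1955] [ 3.1378e+00 -1.7000e-03  1.5098e+00] F [-0.1  0.7 -0.2] M [ 0.   -0.02 -0.01] w -0.0001 ff 0.0
box-frame TCP [0.0013 0.1297] F box [-0.1  0.7]
20.18 [ 0.5127 -0.0063  0.1917] [-3.1319 -0.2537  1.5147] F [-0.7  0.8  1. ] M [-0.25  0.08 -0.  ] w 0.0003 ff 0.0
box-frame TCP [ 0.0012 -0.0984] F box [-0.7  0.7]
```

```bash
python3 -m creep '[[[0, -0.015, 0, -0.004, 0, 0.02, 0], [0, -0.0325, -0.001, -0.0084, 0, 0.046, 0], [0, -0.0325, -0.001, -0.0084, 0, 0.046, 0], [0, -0.0325, -0.001, -0.0084, 0, 0.046, 0]]]' >/dev/null; python3 bf.py
```

```text
20.68 [ 0.51   -0.04    0.1919] [-3.1322 -0.2997  1.5136] F [-0.3  0.1  0.1] M [-0.3  -0.   -0.01] w -0.0001 ff 0.0
box-frame TCP [ 0.0006 -0.1322] F box [-0.3  0.1]
```

```bash
python3 -m creep '[[[0, -0.0103, 0, 0.0332, 0, 0, 0], [0, -0.0205, 0, 0.0664, 0, 0, 0], [0, -0.0308, 0, 0.0995, 0, 0, 0], [0, -0.038, 0, 0.122, 0, 0, 0], [0, -0.0411, 0, 0.1327, 0, 0, 0]]]' >/dev/null; python3 -m creep '[[[0, 0, 0, 0, 0, 0, 0], [0, 0, 0, 0, 0, 0, 0]]]' >/dev/null; python3 bf.py
```

```text
21.55 [ 0.5092 -0.0413  0.0538] [-3.1334 -0.2996  1.5122] F [ 0.3  0.6 -0.5] M [-0.28  0.07  0.02] w -0.0002 ff 0.0
box-frame TCP [-1.000e-04 -1.335e-01] F box [0.3 0.6]
```

```bash
python3 -m creep '[[[0, 0.007, 0, 0.0022, 0, 0, 0], [0, 0.014, 0, 0.0043, 0, 0, 0], [0, 0.021, 0, 0.0065, 0, 0, 0], [0, 0.021, 0, 0.0065, 0, 0, 0]]]' >/dev/null; python3 bf.py; python3 -m creep '[[[0, 0.0015, 0, 0.0005, 0, 0, 0], [0, 0.003, 0, 0.0009, 0, 0, 0], [0, 0.0045, 0, 0.0014, 0, 0, 0], [0, 0.006, 0, 0.0019, 0, 0, 0], [0, 0.006, 0, 0.0019, 0, 0, 0]]]' >/dev/null; python3 bf.py; python3 -m creep '[[[0, 0.0015, 0, 0.0005, 0, 0, 0], [0, 0.003, 0, 0.0009, 0, 0, 0], [0, 0.0045, 0, 0.0014, 0, 0, 0], [0, 0.006, 0, 0.0019, 0, 0, 0], [0, 0.006, 0, 0.0019, 0, 0, 0]]]' >/dev/null; python3 bf.py
```

```text
22.05 [ 0.51   -0.0188  0.053 ] [-3.1324 -0.3     1.5126] F [-0.6 -0.4 -0.7] M [-0.31  0.01  0.03] w 0.0003 ff 0.0
box-frame TCP [-0.0008 -0.111 ] F box [-0.5 -0.5]
22.68 [ 0.5103 -0.0131  0.0529] [-3.1322 -0.3     1.5116] F [0.2 0.2 0.9] M [-0.28  0.01  0.07] w -0.0001 ff 0.1
box-frame TCP [-0.0008 -0.1053] F box [0.1 0.2]
23.3 [ 0.5106 -0.0067  0.0528] [-3.1321 -0.3     1.5117] F [ 0.2 -0.3  0.6] M [-0.3   0.05 -0.03] w -0.0 ff 0.1
box-frame TCP [-0.0009 -0.099 ] F box [ 0.2 -0.2]
```

```bash
python3 -m creep '[[[0, 0.001, 0, 0.0003, 0, 0, 0], [0, 0.002, 0, 0.0006, 0, 0, 0], [0, 0.003, 0, 0.0009, 0, 0, 0], [0, 0.003, 0, 0.0009, 0, 0, 0]]]' >/dev/null; python3 bf.py;python3 -m creep '[[[0, 0.001, 0, 0.0003, 0, 0, 0], [0, 0.0015, 0, 0.00045, 0, 0, 0], [0, 0.0015, 0, 0.00045, 0, 0, 0]]]' >/dev/null; python3 bf.py; python3 -m creep '[[[0, 0.001, 0, 0.0003, 0, 0, 0], [0, 0.001, 0, 0.0003, 0, 0, 0]]]' >/dev/null; python3 bf.py
```

```text
23.8 [ 0.5108 -0.0037  0.0529] [-3.1322 -0.3     1.5116] F [-0.1 -1.   0.5] M [-0.44 -0.04 -0.1 ] w 0.0002 ff 0.3
box-frame TCP [-0.0009 -0.096 ] F box [-0.1 -1. ]
24.18 [ 0.5109 -0.0022  0.0529] [-3.1322 -0.2999  1.5116] F [-0.3 -0.7  0.4] M [-0.46  0.   -0.  ] w -0.0003 ff 0.4
box-frame TCP [-0.0009 -0.0944] F box [-0.2 -0.7]
24.43 [ 0.511  -0.0012  0.0529] [-3.1322 -0.2998  1.5114] F [-0.2 -1.9  1.8] M [-0.56  0.01  0.04] w 0.0001 ff 0.9
box-frame TCP [-0.0009 -0.0935] F box [-0.  -1.9]
```

```bash
python3 -m creep '[[[0, 0.001, 0, 0.0003, 0, 0, 0], [0, 0.001, 0, 0.0003, 0, 0, 0]]]' >/dev/null; python3 bf.py;  python3 -m creep '[[[0, 0.001, 0, 0.0003, 0, 0, 0], [0, 0.001, 0, 0.0003, 0, 0, 0]]]' >/dev/null; python3 bf.py
```

```text
24.68 [ 0.5111 -0.0009  0.0528] [-3.1322 -0.2992  1.5108] F [-0.8 -5.9  3.7] M [-1.4   0.13  0.05] w -0.0002 ff 3.3
box-frame TCP [-0.0008 -0.0931] F box [-0.4 -5.9]
24.93 [ 5.111e-01 -5.000e-04  5.280e-02] [-3.1323 -0.2984  1.5103] F [ -2.1 -10.8   6.2] M [-2.15  0.32  0.12] w 0.0003 ff 5.6
box-frame TCP [-0.0008 -0.0927] F box [ -1.4 -10.9]
```

That is a stiff stop at 11 N, symmetric with catch A. I'll back off, rise and check.

```bash
python3 -m creep '[[[0, -0.015, 0, -0.005, 0, 0, 0], [0, -0.038, 0, -0.012, 0, 0, 0], [0, -0.03, 0, -0.04, 0, 0, 0], [0, -0.015, 0, -0.09, 0, 0, 0], [0, -0.0, 0, -0.14, 0, 0, 0]]]' >/dev/null; python3 -m creep '[[[0, -0.03, 0, -0.03, 0, 0, 0], [0, -0.06, 0, -0.05, 0, 0, 0], [0, -0.1, 0, -0.05, 0, 0, 0], [0, -0.1, 0, -0.05, 0, 0, 0]]]' >/dev/null; python3 - <<'E'
from bf import *
for n in("top","side"):
    p,d=grab_frame(n); cv2.imwrite(f"pics/{n}6.png",p); C=cloud(n,d); C[...,:2]=(C[...,:2]-o)@Rb; hsv=cv2.cvtColor(p,cv2.COLOR_BGR2HSV)
    og=(hsv[...,0]<14)&(hsv[...,1]>170)&(hsv[...,2]>120)&(np.abs(C[...,0])<.04)&(np.abs(C[...,1])<.13)
    for sg in(1,-1):
        w=C[og&(C[...,1]*sg>.06)]; print(n,sg,len(w),np.percentile(w,[3,50,97],axis=0).round(4).tolist() if len(w) else "")
    X=C.reshape(-1,3); m=(np.abs(X[:,0])<.075)&(np.abs(X[:,1])<.075)
    w=X[m&(X[:,2]>.122)&(X[:,2]<.142)]; print(len(w),np.median(w,0).round(4) if len(w) else "", np.polyfit(w[:,1],w[:,2],1) if len(w) else "")
a=cv2.resize(cv2.imread("pics/top6.png")[165:250,125:265],(560,340),interpolation=cv2.INTER_CUBIC)
b=cv2.resize(cv2.imread("pics/side6.png")[150:250,210:310],(340,340),interpolation=cv2.INTER_CUBIC)[:,:240]
cv2.imwrite("pics/c6.png",np.hstack([a,b]))
E
```

```text
26.05 [ 0.5029 -0.1539  0.2038] [-3.1307 -0.2998  1.5067] F [-0.1  0.8 -1. ] M [-0.27  0.02 -0.02] w -0.0 ff 0.0
box-frame TCP [ 0.0008 -0.2464] F box [-0.1  0.8]
top 1 1 [[0.0089, 0.082, 0.0729], [0.0089, 0.082, 0.0729], [0.0089, 0.082, 0.0729]]
top -1 3 [[-0.0129, -0.0847, 0.0464], [-0.01, -0.0846, 0.0699], [-0.0079, -0.0821, 0.0722]]
357 [-0.0004 -0.0005  0.1316] [0.00317994 0.13108133]
side 1 53 [[-0.0175, 0.0738, 0.031], [0.002, 0.0832, 0.0455], [0.0195, 0.0866, 0.0721]]
side -1 0 
166 [-0.0018  0.0142  0.13  ] [-0.02690146  0.1293444 ]
```

View pics/c6.png

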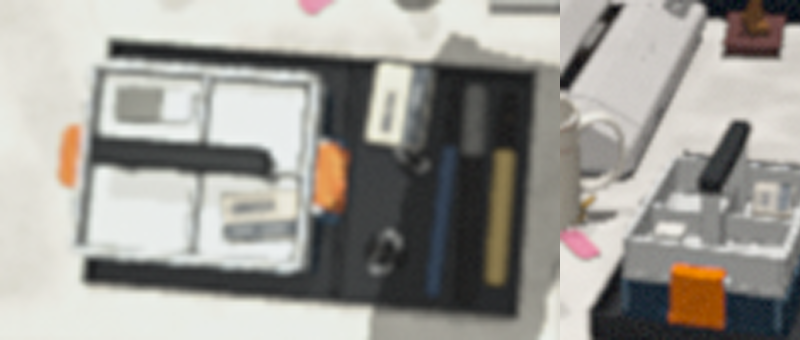

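The crop shows both catches upright against the tray: A at (68,155) and B at (330,175). The eraser (140,103) and staple box (258,215) are inside. B looks wider, so I'll check its angle in depth with a looser colour mask.

```bash
python3 - <<'E'
from bf import *
D=np.stack([grab_frame("top")[1] for _ in range(4)]); p=cv2.imread("pics/top6.png"); C=cloud("top",np.median(D,0)); C[...,:2]=(C[...,:2]-o)@Rb
hsv=cv2.cvtColor(p,cv2.COLOR_BGR2HSV); og=((hsv[...,0]<18)&(hsv[...,1]>120)&(hsv[...,2]>90))
for sg in(1,-1):
    m=og&(np.abs(C[...,0])<.024)&(C[...,1]*sg>.068)&(C[...,1]*sg<.115); w=C[m]; print(sg,len(w))
    for r in w[np.argsort(w[:,1])][::max(1,len(w)//14)]: print(r.round(4))
E
```

```text
26.15 [ 0.5036 -0.1507  0.2047] [-3.1317 -0.3008  1.5107] F [0.2 0.1 0.9] M [-0.27  0.03 -0.02] w -0.0004 ff 0.0
box-frame TCP [ 0.0012 -0.2432] F box [0.2 0.1]
1 41
[0.0142 0.0776 0.0728]
[-0.0006  0.0786  0.0722]
[0.0018 0.0789 0.0721]
[-0.0155  0.0792  0.0726]
[0.0092 0.0797 0.0724]
[-0.0105  0.08    0.0717]
[0.0117 0.0802 0.0715]
[0.0142 0.0806 0.0711]
[-0.0056  0.0807  0.0716]
[0.0016 0.0812 0.0725]
[0.0041 0.0816 0.0722]
[0.009  0.0822 0.072 ]
[-0.0131  0.0824  0.0713]
[0.0116 0.0828 0.0711]
[-0.0082  0.083   0.0709]
[-0.0057  0.0835  0.0704]
[0.0015 0.0841 0.0712]
[-0.0134  0.0844  0.0727]
[0.0112 0.0848 0.0726]
[-0.0061  0.0852  0.0729]
[-0.0084  0.0855  0.071 ]
-1 117
[ 0.0146 -0.0848  0.0699]
[ 0.0109 -0.0836  0.0338]
[-0.003  -0.0831  0.0184]
[ 0.0117 -0.0828  0.0496]
[-0.0103 -0.0824  0.0715]
[ 0.0146 -0.0821  0.0458]
[-0.0005 -0.0814  0.0708]
[-0.0131 -0.0803  0.0729]
[-0.0056 -0.0795  0.0713]
[ 0.0113 -0.0781  0.073 ]
[-0.0082 -0.0771  0.0702]
[-0.0158 -0.0756  0.072 ]
[ 0.0187 -0.0747  0.0707]
[ 0.011  -0.0732  0.0723]
[-0.0013 -0.0718  0.0716]
```

```bash
python3 -c "
from workcell import job
print(job.job_done())"
```

```text
the job is handed in; nothing more can be done
None
```

The carrier is assembled and handed in at about 26 s of the 72 s allowed; the hand-in returned no verdict. Depth readings show the tray fully seated and both catches shut. The eraser and staple box are still in the tray, and the arm has let go and backed well clear.

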